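# Tip a ceramic block over the step to the inspection camera and trigger the exposure knob

## Task

Push the white ceramic block over the edge of the black step, without picking it up, so that it tips a quarter turn and stands on its end on the lower bed with its dimpled face squarely towards the camera lens. Then take the picture: twist the spring-return knob on the control unit clockwise all the way to its stop, keep it there for a moment, and let it spring fully back. Do not turn the knob before the block stands, and leave the other things on the bench where they are.

Things in the scene. Friction and masses are not known exactly. Their poses are not given: they have to be found in the camera images.
- rig: Fixed inspection rig: dark base plate 300 x 110 x 12 mm with, along its own +x, a black step, a lower bed, a grey camera. Origin: bench level, on the line of the step's edge, midway across; +x from step to camera, z up. Step top 36 mm above the bench, x = -110 to 0, y = -55 to 55 mm. The riser drops straight at x = 0 to the bed, 12 mm above the bench, open from x = 0 to a 6 mm high lip at x = 52 to 58 mm.
- lens (a point): Centre of the front of the rig's camera lens, at x = 75 mm of the rig, 36 mm above the bench, looking towards the step. Barrel 34 mm diameter; the camera body behind it is 50 mm wide, from x = 110 to 170 mm of the rig, its top 62 mm above the bench.
- block_mid (a point): Centre of the loose white ceramic block, 0.18 to 0.33 kg. It starts flat on the step, behind the edge and roughly square to it: 44 mm along its x (towards the camera), 50 mm along y, 30 mm along z (up). It tips once its centre is past the edge, +x end down, and then stands 44 mm tall, 30 mm deep. Should it lean on the step's edge, a nudge high up towards the camera rights it.
- block_face (a point): Centre of the block's dimpled face (+z face, on top at the start; three shallow dimples of falling size), 15 mm from the block's centre along its +z axis; same axes as the block.
- knob_grip (a point): Point on the vertical axis of the spring-return knob at the height to grip, 77 mm above the bench. The knob is a black bar 44 mm long (its own x), 14 mm thick (y), its top 93 mm above the bench, on a round 46 mm skirt whose top is 61 mm above the bench. A white line marks the bar's -x half. The axes turn with the knob.
- unit: Fixed grey control unit that carries the knob in the middle of its top, 130 (x) x 110 (y) mm, 50 mm high; origin at the centre of its underside. White ticks on top mark the knob's home and stop.
- knob (a joint): Turn of the spring-return knob in rad: 0 at rest (home), growing clockwise seen from above, stop at 1.05 (60 degrees). The spring needs about 0.03 N m to leave home and 0.11 N m at the stop; let go, the knob turns back to 0 by itself.
- carrier: Bystander: flat round white wafer carrier, 114 mm diameter, 30 mm high, loose; origin at the centre of its underside.
- bottle: Bystander: white plastic bottle, 56 mm diameter, 140 mm high, standing loose; origin at the centre of its underside.
- notebook: Bystander: closed notebook, 150 (x) x 200 (y) x 12 mm, loose; origin at the centre of its underside.
There are look-alikes about, which are no part of the job. Of the things like the part that bears block_mid, leave any that is brown; of the rest the smaller one is meant.

How it is judged (in metres and radians):
On the way, in this order (a step that is already met when the one before it is completed fails the run):
1. the block stands on its end on the lower bed, dimpled face to the lens, untouched (x of block_mid in the frame of rig between 0.008 and 0.043 m and x of block_face in the frame of rig above 0.024 m and y of block_mid in the frame of rig between -0.03 and 0.03 m and z of block_mid in the frame of rig between 0.03 and 0.038 m and angle between block_mid's own x axis and vertical above 3 rad and angle between the z axis of block_mid and the x axis of rig, either way round below 0.3 rad and contact force between the fingers and block below 0.2 N), for 0.2 s.
2. the knob is held at its stop (value of joint knob above 0.96 rad), for 0.2 s.
3. the knob has sprung back home (value of joint knob below 0.08 rad), for 0.2 s.
At the end, for the whole second after the job is handed in: The block stands on its end on the bed (upright within 8 degrees), wholly between the riser and the lip, its centre within 30 mm of the rig's midline, its dimpled face towards the lens within 17 degrees; the knob is back within 0.08 rad of home (x of block_mid in the frame of rig between 0.008 and 0.043 m and x of block_face in the frame of rig above 0.024 m and y of block_mid in the frame of rig between -0.03 and 0.03 m and z of block_mid in the frame of rig between 0.03 and 0.038 m and angle between block_mid's own x axis and vertical above 3 rad and angle between the z axis of block_mid and the x axis of rig, either way round below 0.3 rad and value of joint knob below 0.08 rad); the robot touches nothing.
It fails at once if the block is picked up (its centre more than 45 mm above the step's top) (z of block_mid in the frame of rig above 0.081 m).
It fails at once if the knob is turned more than half a radian while the block does not stand before the lens (value of joint knob above 0.5 rad and not (x of block_mid in the frame of rig between 0.008 and 0.043 m and x of block_face in the frame of rig above 0.024 m and y of block_mid in the frame of rig between -0.03 and 0.03 m and z of block_mid in the frame of rig between 0.03 and 0.038 m and angle between block_mid's own x axis and vertical above 3 rad and angle between the z axis of block_mid and the x axis of rig, either way round below 0.3 rad)).
It fails at once if another thing on the bench is moved by more than 30 mm (distance of any of carrier, bottle, notebook from where it was at the start of the episode above 0.03 m).
It also fails if it takes over 54 s, if anything falls off the work surface, if the arm or the gripper's body presses on something with over 40 N, if the wrist force passes 120 N, or if a joint passes its speed limit or range.

## Robot

A 6-joint arm with a two-finger parallel gripper is mounted at the origin on the work surface. World frame = base frame: x ahead of the robot, y to its left, z up, the work surface at z = 0. Lengths are in mm, angles in degrees, forces in N, time in s.
With the tool pointing down it reaches from about 300 to 850 mm from the base axis. Payload 4.2 kg.
Tool frame: the origin (TCP) lies between the finger pads; the fingertips stand 14 mm ahead of it and the grasp point (between the pads) lies 5 mm behind it (env.finger_overhang is the distance from the TCP to the fingertips, in mm); z points along the fingers, y is the line along which they close (so a half turn about z gives the same grasp; the last joint's range is limited). The gripper opens to 91 mm and grips with 3 to 60 N. Pads are 32 mm wide; open, the fingers measure 118 mm over their backs; the gripper's body (76 mm by 178 mm) begins 60 mm behind the grasp point.
Start: joints at [66.463, 18.312, 89.639, -0, 72.044, -1.146], TCP at [219.037, 531.662, 227.976] pointing down, gripper open.
Joint ranges: [-177.97, 177.97], [-48.28, 115.42], [12.27, 149.76], [-77.06, 257.06], [2.81, 150.46], [-146.56, 146.56]. Speed limits (degrees/s): [147.25, 147.25, 180, 180, 180, 180].

## Interface

Orientations are given as [roll, pitch, yaw] about the fixed x, y, z axes, in that order (R = Rz(yaw) Ry(pitch) Rx(roll)).
In Python, from workcell import status, cams, env, finder gives the robot as it stands.
- The arm moves only by the tool apply_moves, never from a script. Its argument "increments" is a list of rows, each a list of 7 numbers: the opening, from -1 (shut) to 1 (fully open), then the shift along the world's x, y, z in m, then the turn, a rotation vector about the world's x, y, z in degrees. In form: [[gripper, x, y, z, ax, ay, az], ...]. A call has 1 to 5 rows; each row shifts and turns the commanded pose from where the row before left it; what a row does not reach is not made up. A row lasts 1/12 s, in which the tool goes at most 41.7 mm and 7.16 degrees, less where a joint would pass 70% of its speed; a pose out of reach is approached as far as the arm can. A call with a gripper value outside its range is refused whole. The fingers move at their own pace and stop on an object; "newtons" is the grip in N (left out, the last holds). Time passes only in rows, so rows that do not move let the fingers close. It gives the time, the measured TCP pose, the force, the opening and the grip force at its end, in the units of the state.
- status.state(): the state, without advancing time (a new reading comes with each control period).
- cams.grab_frame(name): name is "scene" or "top"; returns a dict with "color" (480x640x3 uint8, red, green, blue), "intrinsics" (3x3 intrinsics, pixels), "R" (3x3) and "t" (3): a world point X has camera coordinates R X + t. Camera axes: x right, y down, z forward; pixel columns grow to the right and rows downward; lengths in mm; the calibration is good to about 2 mm. A picture is of the moment at which its call begins. There is no depth.
- env.job_done(): hands the job in; it is judged then, once.
Trained networks look in the newest picture that a camera, given by its name, has taken for a name from the list of things; names that differ only in an ending like _2 or _b are one class to them, and where a whole thing is asked for, a point or a joint stands for the part that bears it (a point fixed in the world has none). Each returns a list of dicts, best first, with "score" (0 to 1); they miss things now and then, are a little off and sometimes report something else, mostly with a low value. They report only what shows in the picture. A call takes as long as a camera call. They do not tell look-alikes from the thing itself.
- finder.boxes_of(query, camera): "rect" ([left, top, width, height] in pixels, round what is visible of it).
- finder.trace(query, camera): "pixels" (480x640 bool, what is visible of it) and "rect" ([left, top, width, height] in pixels, round what is visible of it).
The state is a dict: "time_s": time; "qpos": joint angles; "qvel": joint speeds; "effort": joint torques, N m; "ee_pos": TCP position; "ee_rot": TCP orientation; "force": force on the tool from outside, world axes, zero at the start; "torque": the same for the moment, N m; "gripper_width": finger opening in mm; "gripper_force": force on a finger pad.
Only numpy, scipy, OpenCV 4.12 (cv2) and the standard library are available. Lean on these libraries where they do the work, as an engineer would, in place of code of your own. Each camera call takes 0.05 s, during which the arm holds its last target. There are 200 camera calls.

## Working session

There is one attempt and no reset: what is moved stays moved. The work goes in short steps, Python scripts to look and compute and a tool call to move; the robot and the scene stay as the last step left them, time stands still between calls to the robot, and variables do not carry over. Pictures are saved under pics/ and viewed, at most 10 in all, crops included, and the job is handed in when it is done.

Besides the shell and the picture viewer there is one more tool, called after "Emit:" as name(argument=value, ...), one argument or row to a line, values as JSON. apply_moves: Moves the arm, as the interface text tells. Its arguments: {"type":"object","properties":{"increments":{"type":"array","items":{"type":"array","items":{"type":"number"}}},"newtons":{"type":"number"}},"required":["increments"]}

```bash
mkdir -p pics
python3 - <<'E'
from workcell import status,cams,env,finder
import cv2,numpy as np
s=status.state();print(s['time_s'],s['ee_pos'],s['ee_rot'],s['gripper_width'])
for c in ['scene','top']:
    f=cams.grab_frame(c);cv2.imwrite(f'pics/{c}0.png',f['color'][:,:,::-1])
    np.savez(f'{c}.npz',**{k:np.array(f[k]) for k in f})
    print(c,f['intrinsics'],f['R'],f['t'])
    for q in ['rig','block_mid','unit','knob_grip','carrier','bottle','notebook','lens']:
        try: print(q,[(round(d['score'],2),[int(v) for v in d['rect']]) for d in finder.boxes_of(q,c)][:4])
        except Exception as e: print(q,e)
E
```

```text
0.0 [218.83176504 531.21473948 227.11468881] [-1.79897534e+02 -2.84551131e-03  1.57610312e+02] 91.12206458810263
scene [[522.88834488   0.         320.73259986]
 [  0.         522.88834488 239.1047653 ]
 [  0.           0.           1.        ]] [[ 0.5683634   0.82261935  0.0161384 ]
 [ 0.65730564 -0.44217248 -0.61027273]
 [-0.4948862   0.35746454 -0.79202699]] [-246.81845456 -296.80760213 1591.61393739]
rig [(0.84, [226, 249, 118, 111])]
block_mid [(0.88, [248, 261, 27, 28]), (0.69, [238, 221, 23, 24]), (0.63, [188, 234, 31, 33])]
unit [(0.68, [365, 200, 63, 64])]
knob_grip [(0.67, [391, 215, 22, 13])]
carrier [(0.64, [440, 159, 39, 35])]
bottle [(0.94, [222, 344, 26, 44]), (0.6, [368, 205, 64, 57]), (0.51, [81, 274, 105, 88])]
notebook [(0.9, [78, 276, 108, 87])]
lens [(0.64, [225, 252, 118, 105])]
top [[475.52959467   0.         323.5382232 ]
 [  0.         475.52959467 245.11770196]
 [  0.           0.           1.        ]] [[ 0.01607233 -0.99973269  0.01662017]
 [-0.99322882 -0.01787612 -0.11479092]
 [ 0.11505734 -0.01466268 -0.99325063]] [ -37.46855123  492.45545213 1116.25184435]
rig [(0.58, [354, 157, 72, 126])]
block_mid [(0.93, [413, 305, 31, 26]), (0.85, [389, 236, 23, 23]), (0.75, [364, 296, 22, 24])]
unit [(0.64, [213, 190, 56, 62])]
knob_grip [(0.78, [232, 204, 19, 23]), (0.52, [351, 155, 78, 127])]
carrier [(0.76, [103, 221, 48, 47])]
bottle [(0.86, [450, 164, 34, 31]), (0.52, [467, 258, 96, 72])]
notebook [(0.65, [468, 253, 94, 78])]
lens []
```

Run:
```python
import cv2
a=cv2.imread('pics/top0.png');cv2.imwrite('pics/top0c.png',cv2.resize(a[140:340,200:500],None,fx=2.66,fy=2.66,interpolation=cv2.INTER_CUBIC))
a=cv2.imread('pics/scene0.png');cv2.imwrite('pics/scene0c.png',cv2.resize(a[180:380,170:440],None,fx=2.9,fy=2.9,interpolation=cv2.INTER_CUBIC))
```

```text
(no output)
```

View pics/top0c.png

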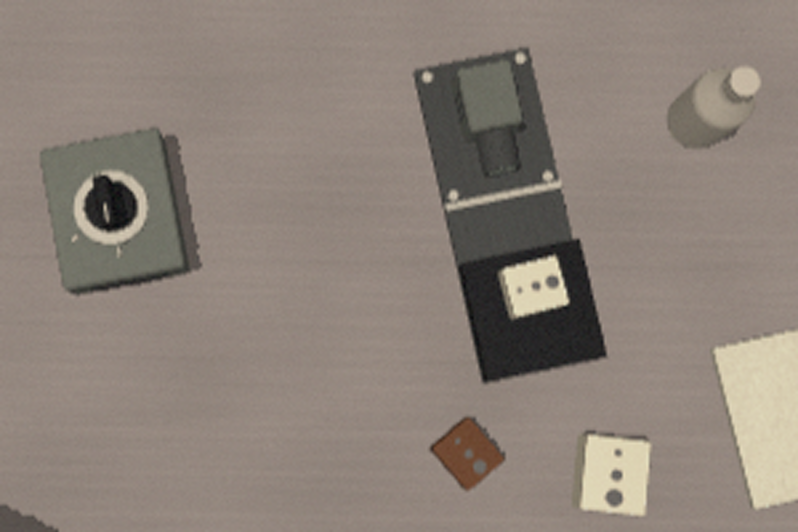

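View pics/scene0c.png

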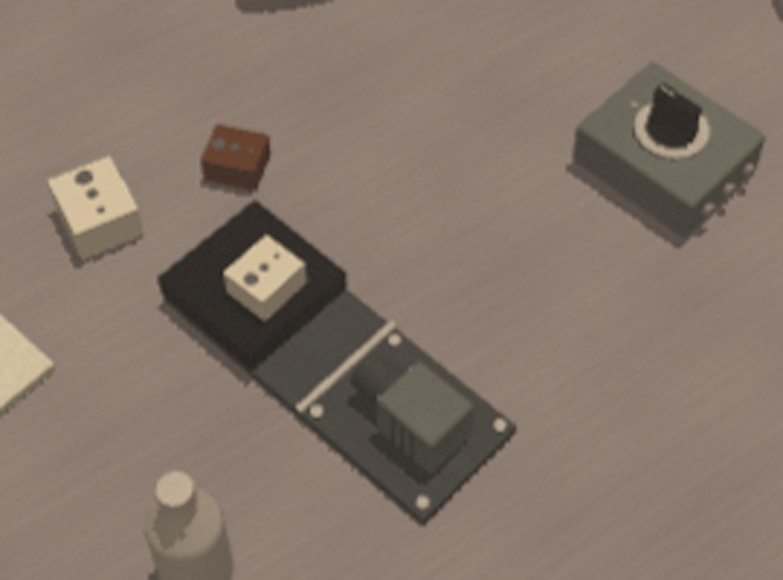

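The candidates in the top view are white at (400,247), brown at (375,308), and a larger white one at (428,318). The small white block on the step at (400,247) fits: it isn't brown, and it's the smaller of the white ones. The crop confirms it lies flat on the black step with its dimples up. In the top crop, the knob's home tick is at (118,252) and its stop tick at (75,238).

```bash
cat > h.py <<'E'
import numpy as np
from scipy.optimize import least_squares
C={c:dict(np.load(c+'.npz')) for c in ['scene','top']}
off={'top':(200,140,2.66),'scene':(170,180,2.9)}
def proj(c,X):
    f=C[c];p=(np.atleast_2d(X)@f['R'].T+f['t'])@f['intrinsics'].T
    return p[:,:2]/p[:,2:]
def full(c,uv):
    a,b,s=off[c];return (np.atleast_2d(uv)+.5)/s-.5+[a,b]
def fit(L,obs,z0,x0):
    # L local pts Nx3 ; obs {cam:[(idx,u,v)..]} full px; returns x,y,yaw
    L=np.array(L,float)
    def r(p):
        c,s=np.cos(p[2]),np.sin(p[2])
        W=L@np.array([[c,s,0],[-s,c,0],[0,0,1]])+[p[0],p[1],z0]
        return np.concatenate([(proj(k,W[[int(o[0]) for o in v]])-np.array(v)[:,1:]).ravel() for k,v in obs.items()])
    q=least_squares(r,x0,loss='soft_l1',x_scale=[1,1,.01]);return q.x,np.round(r(q.x).reshape(-1,2),1)
E
cat > m.py <<'E'
from h import *
def crop(d): return {k:[(i,*full(k,(u,v))[0]) for i,u,v in l] for k,l in d.items()}
# rig
L=[(0,55,36),(0,-55,36),(-110,-55,36),(-110,55,36),(190,55,12),(190,-55,12)]
p,r=fit(L,crop({'top':[(0,461,265),(1,578,240),(2,606,356),(3,485,382),(4,414,72),(5,528,48)],
 'scene':[(3,256,203),(0,346,277),(1,252,360),(2,160,283),(4,515,430),(5,424,522)]}),0,[600,-150,0.2])
print('rig',p,np.degrees(p[2]),r.tolist());rig=p
L=[(22,25,30),(22,-25,30),(-22,-25,30),(-22,25,30)]
p,r=fit(L,crop({'top':[(0,501,270),(1,556,256),(2,569,304),(3,512,319)],'scene':[(3,266,236),(0,305,267),(1,264,300),(2,224,270)]}),36,[570,-150,.2])
print('block',p,np.degrees(p[2]),r.tolist())
c,s=np.cos(rig[2]),np.sin(rig[2]);d=p[:2]-rig[:2];print('block in rig',c*d[0]+s*d[1],-s*d[0]+c*d[1],np.degrees(p[2]-rig[2]))
L=[(65,55,50),(65,-55,50),(-65,-55,50),(-65,55,50)]
p,r=fit(L,crop({'top':[(0,40,152),(1,157,128),(2,187,270),(3,70,292)],'scene':[(3,652,63),(0,763,140),(1,693,207),(2,577,133)]}),0,[650,200,.2])
print('unit',p,np.degrees(p[2]),r.tolist())
# home tick
f=C['top'];Ri=f['R'].T;o=-Ri@f['t']
for t in [(118,252),(75,238)]:
    d=Ri@np.linalg.inv(f['intrinsics'])@np.r_[full('top',t)[0],1];w=o+d*(50-o[2])/d[2];e=w[:2]-p[:2]
    print('tick',w,np.degrees(np.arctan2(e[1],e[0])))
E
python3 m.py
```

```text
rig [ 5.24118227e+02 -2.00662610e+02  2.19673342e-01] 12.586355370164618 [[-0.2, -1.6], [0.4, -1.2], [0.1, -0.1], [0.7, -0.6], [0.1, -1.8], [0.1, -1.2], [-0.2, -1.4], [0.1, -1.6], [-1.2, -1.4], [-0.8, -2.2], [0.9, -1.2], [-0.5, -0.3]]
block [ 4.87006702e+02 -2.08522247e+02  2.57184053e-01] 14.735560799706498 [[-0.1, -0.5], [-0.2, -0.3], [-0.2, -0.2], [0.5, -0.7], [0.1, -1.4], [0.1, -2.0], [-0.8, 0.1], [-0.5, -0.0]]
block in rig -37.932386792881026 0.41624333618162623 2.149205429541879
unit [5.52414273e+02 1.64936260e+02 2.31933062e-01] 13.288785587806583 [[-0.5, -0.6], [0.9, -1.1], [0.6, -1.8], [-1.3, -0.2], [-1.4, -1.5], [0.9, -2.2], [-0.5, 0.2], [-1.6, -2.1]]
tick [512.59453673 159.40233299  50.        ] -172.08802630742954
tick [524.44442243 197.94735115  50.        ] 130.2741545233923
```

Emit:
apply_moves(
  increments=[
    [-0.56, 0.0106, -0.0376, -0.0034, 0, 0, 1.75],
    [-0.56, 0.0106, -0.0376, -0.0034, 0, 0, 1.75],
    [-0.56, 0.0106, -0.0376, -0.0034, 0, 0, 1.75],
    [-0.56, 0.0106, -0.0376, -0.0034, 0, 0, 1.75],
    [-0.56, 0.0106, -0.0376, -0.0034, 0, 0, 1.75],
  ],
  newtons=20,
)

```text
time_s: 1.32
ee_pos: [272.1, 342.0, 210.9]
ee_rot: [180.0, 0.0, 166.5]
force: [1.0, -0.7, 0.6]
gripper_width: 60.5
gripper_force: 0.0
```

Emit:
apply_moves(
  increments=[
    [-0.56, 0.0106, -0.0376, -0.0034, 0, 0, 1.75],
    [-0.56, 0.0106, -0.0376, -0.0034, 0, 0, 1.75],
    [-0.56, 0.0106, -0.0376, -0.0034, 0, 0, 1.75],
    [-0.56, 0.0106, -0.0376, -0.0034, 0, 0, 1.75],
    [-0.56, 0.0106, -0.0376, -0.0034, 0, 0, 1.75],
  ],
)

```text
time_s: 1.73
ee_pos: [325.1, 154.0, 194.1]
ee_rot: [180.0, 0.1, 175.2]
force: [0.7, -0.1, -1.1]
gripper_width: 27.4
gripper_force: 0.0
```

Emit:
apply_moves(
  increments=[
    [-0.56, 0.0106, -0.0376, -0.0034, 0, 0, 1.75],
    [-0.56, 0.0106, -0.0376, -0.0034, 0, 0, 1.75],
    [-0.56, 0.0106, -0.0376, -0.0034, 0, 0, 1.75],
    [-0.56, 0.0106, -0.0376, -0.0034, 0, 0, 1.75],
    [-0.56, 0.0106, -0.0376, -0.0034, 0, 0, 1.75],
  ],
)

```text
time_s: 2.15
ee_pos: [378.2, -34.3, 177.2]
ee_rot: [180.0, 0.1, -176.1]
force: [0.3, 0.3, -0.1]
gripper_width: 20.2
gripper_force: 0.0
```

Emit:
apply_moves(
  increments=[
    [-0.56, 0.0106, -0.0376, -0.0034, 0, 0, 1.75],
    [-0.56, 0.0106, -0.0376, -0.0034, 0, 0, 1.75],
    [-0.56, 0.0106, -0.0376, -0.0034, 0, 0, 1.75],
    [-0.56, 0.0106, -0.0376, -0.0034, 0, 0, 1.75],
    [-0.56, 0.0106, -0.0376, -0.0034, 0, 0, 1.75],
  ],
)

```text
time_s: 2.57
ee_pos: [431.2, -222.5, 159.9]
ee_rot: [-180.0, 0.0, -167.4]
force: [0.2, 0.5, 0.4]
gripper_width: 20.0
gripper_force: 0.0
```

Emit:
apply_moves(
  increments=[
    [-0.56, 0, 0, -0.035, 0, 0, 0],
    [-0.56, 0, 0, -0.035, 0, 0, 0],
    [-0.56, 0, 0, -0.033, 0, 0, 0],
    [-0.56, 0.005, 0.0011, 0, 0, 0, 0],
    [-0.56, 0.005, 0.0011, 0, 0, 0, 0],
  ],
)

```text
time_s: 2.98
ee_pos: [440.7, -217.8, 56.4]
ee_rot: [179.9, -0.1, -167.4]
force: [1.0, -0.8, 1.1]
gripper_width: 20.1
gripper_force: 0.0
```

```bash
cat > look.py <<'E'
import sys,cv2,numpy as np
from workcell import status,cams
n=sys.argv[1];ims=[]
for c,(y,x) in {'top':(150,330),'scene':(205,200)}.items():
    a=cams.grab_frame(c)['color'][:,:,::-1][y:y+150,x:x+130]
    ims.append(cv2.resize(a,(400,462),interpolation=cv2.INTER_CUBIC))
cv2.imwrite(f'pics/{n}.png',np.hstack(ims));s=status.state();print(s['time_s'],s['ee_pos'],s['force'])
E
python3 look.py a1
```

```text
3.0833 [ 443.38433132 -218.606441     58.69822262] [-0.85491616  0.5153826   0.46649473]
```

View pics/a1.png

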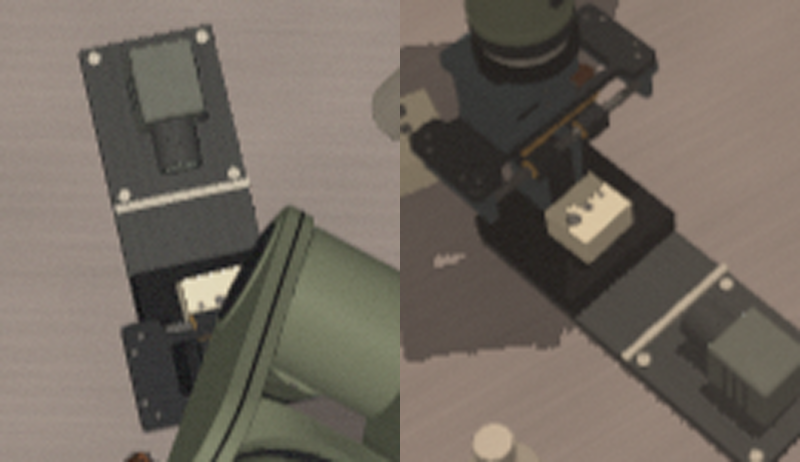

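The gripper is square behind the block: block at (590,215) and fingers at (560,165) in the right half. Now I push.

Emit:
apply_moves(
  increments=[
    [-0.56, 0.0039, 0.0009, 0, 0, 0, 0],
    [-0.56, 0.0039, 0.0009, 0, 0, 0, 0],
    [-0.56, 0.0039, 0.0009, 0, 0, 0, 0],
    [-0.56, 0.0039, 0.0009, 0, 0, 0, 0],
    [-0.56, 0.0039, 0.0009, 0, 0, 0, 0],
  ],
)

```text
time_s: 3.5
ee_pos: [460.8, -213.5, 57.5]
ee_rot: [-180.0, 0.0, -167.4]
force: [-1.9, 0.3, 1.1]
gripper_width: 20.1
gripper_force: 1.0
```

Emit:
apply_moves(
  increments=[
    [-0.56, 0.0039, 0.0009, 0, 0, 0, 0],
    [-0.56, 0.0039, 0.0009, 0, 0, 0, 0],
    [-0.56, 0.0039, 0.0009, 0, 0, 0, 0],
    [-0.56, 0.0039, 0.0009, 0, 0, 0, 0],
    [-0.56, 0.0039, 0.0009, 0, 0, 0, 0],
  ],
)

```text
time_s: 3.92
ee_pos: [480.3, -209.0, 56.9]
ee_rot: [180.0, -0.0, -167.4]
force: [-1.9, 0.1, 2.6]
gripper_width: 20.0
gripper_force: 1.1
```

```bash
python3 look.py a2
```

```text
4.0167 [ 481.09261441 -209.04122338   56.89963854] [-0.12850503 -0.25447124  0.000529  ]
```

View pics/a2.png

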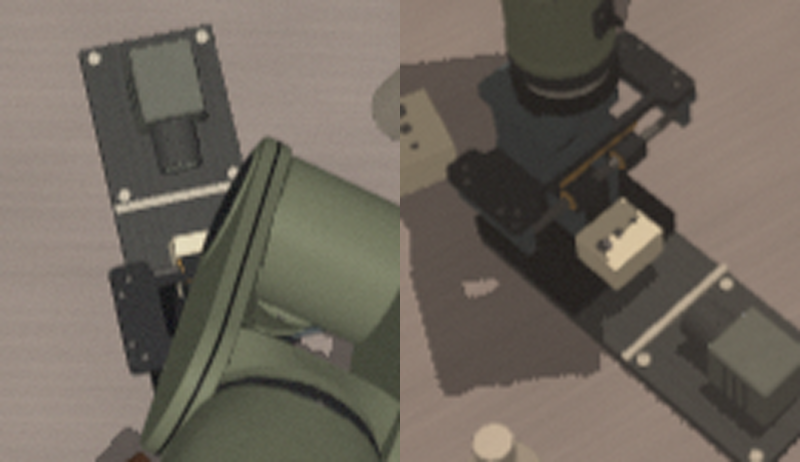

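The block's front now overhangs the edge at about (620,265) on the right, and it's still flat. I'll push a few mm more, slowly.

Emit:
apply_moves(
  increments=[
    [-0.56, 0.002, 0.0004, 0, 0, 0, 0],
    [-0.56, 0.002, 0.0004, 0, 0, 0, 0],
    [-0.56, 0.002, 0.0004, 0, 0, 0, 0],
    [-0.56, 0.001, 0.0002, 0, 0, 0, 0],
    [-0.56, 0.001, 0.0002, 0, 0, 0, 0],
  ],
)

```text
time_s: 4.43
ee_pos: [488.1, -207.5, 57.0]
ee_rot: [180.0, -0.0, -167.4]
force: [-1.2, -0.7, 1.5]
gripper_width: 19.8
gripper_force: 1.0
```

Emit:
apply_moves(
  increments=[
    [-0.56, 0.001, 0.0002, 0, 0, 0, 0],
    [-0.56, 0.001, 0.0002, 0, 0, 0, 0],
    [-0.56, 0, 0, 0, 0, 0, 0],
    [-0.56, 0, 0, 0, 0, 0, 0],
    [-0.56, 0, 0, 0, 0, 0, 0],
  ],
)

```text
time_s: 4.85
ee_pos: [490.4, -207.2, 57.0]
ee_rot: [-180.0, 0.0, -167.4]
force: [-0.5, 0.1, 0.0]
gripper_width: 20.3
gripper_force: 0.0
```

```bash
python3 look.py a3
```

```text
4.95 [ 490.22654906 -207.15521759   56.9650378 ] [ 1.03026774  0.09028819 -0.04940911]
```

View pics/a3.png

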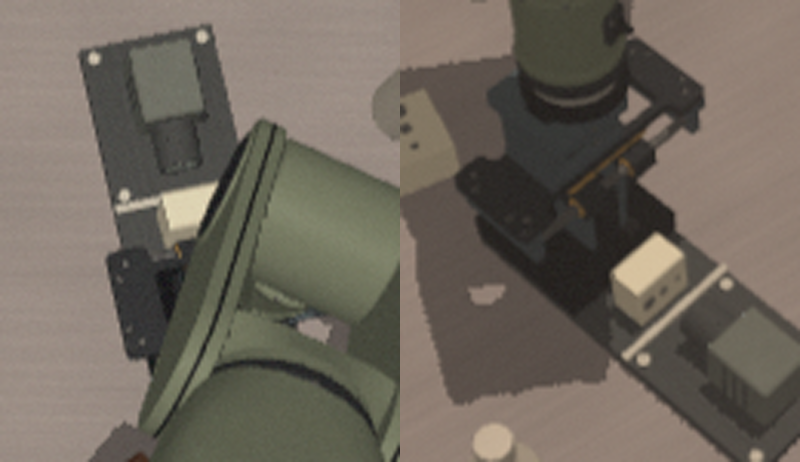

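The block has tipped: the dimpled face points to the lens at (660,290) in the right half. I'll retreat, then check it.

Emit:
apply_moves(
  increments=[
    [-0.56, -0.006, -0.0013, 0, 0, 0, 0],
    [-0.56, 0, 0, 0.04, 0, 0, 0],
    [-0.56, 0, 0, 0.04, 0, 0, 0],
    [-0.56, 0, 0, 0.03, 0, 0, 0],
    [-0.4, 0.0068, 0.0374, 0, 0, 0, 0],
  ],
)

```text
time_s: 5.37
ee_pos: [494.2, -176.7, 173.5]
ee_rot: [-179.4, 0.6, -167.7]
force: [2.4, -0.5, 0.0]
gripper_width: 24.2
gripper_force: 0.0
```

Emit:
apply_moves(
  increments=[
    [-0.2, 0.0068, 0.0374, 0, 0, 0, 0],
    [-0.2, 0.0068, 0.0374, 0, 0, 0, 0],
    [-0.2, 0.0068, 0.0374, 0, 0, 0, 0],
    [-0.2, 0.0068, 0.0374, 0, 0, 0, 0],
    [-0.2, 0.0068, 0.0374, 0, 0, 0, 0],
  ],
)

```text
time_s: 5.78
ee_pos: [524.4, 17.5, 167.1]
ee_rot: [180.0, 0.0, -167.4]
force: [0.9, -0.1, 0.4]
gripper_width: 36.6
gripper_force: 0.0
```

Run:
```python
import cv2,numpy as np
from workcell import status,cams
from h import *
ims=[]
rig=[524.1,-200.7,.2197];c,s=np.cos(rig[2]),np.sin(rig[2])
for cam,(y,x) in {'top':(195,365),'scene':(240,240)}.items():
    a=cams.grab_frame(cam)['color'][:,:,::-1][y:y+60,x:x+60]
    a=cv2.resize(a,(400,400),interpolation=cv2.INTER_CUBIC)
    # expected block drawn: x 2..32
    for P in [(2,25,56),(2,-25,56),(32,-25,56),(32,25,56),(32,25,12),(32,-25,12)]:
        q=proj(cam,[rig[0]+c*P[0]-s*P[1],rig[1]+s*P[0]+c*P[1],P[2]])[0]-[x,y]
        cv2.circle(a,tuple(int(v) for v in (q+.5)*400/60),3,(0,0,255),1)
    ims.append(a)
cv2.imwrite('pics/b1.png',np.hstack(ims));print(status.state()['ee_pos'])
```

```text
[525.13226287  20.34262523 166.96355227]
```

View pics/b1.png

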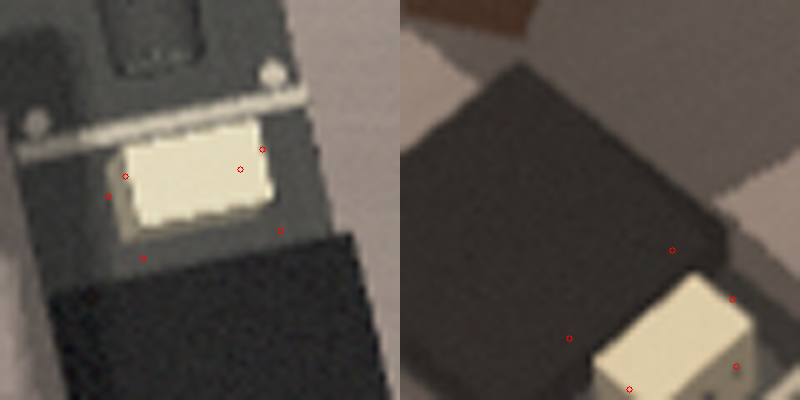

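The block has slid forward on the bed to just short of the lip, and looks upright. I'll fit its pose.

Run:
```python
from h import *
L=[(15,25,44),(15,-25,44),(-15,-25,44),(-15,25,44)]
t=lambda x,y,u,v:((u+.5)*60/400-.5+x,(v+.5)*60/400-.5+y)
ob={'top':[(i,*t(365,195,u,v)) for i,u,v in [(0,124,146),(1,261,119),(2,272,198),(3,140,228)]],
'scene':[(i,*t(240,240,u-400,v)) for i,u,v in [(3,692,272),(0,752,322),(2,593,357)]]}
rig=[524.1,-200.7,.2197]
for k in (['top'],['scene'],['top','scene']):
    p,r=fit(L,{j:ob[j] for j in k},12,[550,-195,.22])
    c,s=np.cos(rig[2]),np.sin(rig[2]);d=p[:2]-rig[:2];print(k,c*d[0]+s*d[1],-s*d[0]+c*d[1],np.degrees(p[2]-rig[2]),r.tolist())
# rear-bottom edge in top: apparent
```

```text
['top'] 27.937654592131743 -1.3223815626281459 -0.39503200326662546 [[-0.3, -0.1], [-0.3, -0.1], [0.8, 0.3], [-0.0, -0.1]]
['scene'] 28.587686768234253 -1.1592152560078235 -0.42595880446665413 [[0.2, -0.2], [0.3, -0.1], [-0.6, 0.3]]
['top', 'scene'] 28.182409090703768 -1.2393385304730948 -0.5387336251384085 [[-0.3, -0.2], [-0.3, -0.1], [0.7, 0.3], [-0.1, -0.3], [0.1, -0.3], [0.2, -0.2], [-0.7, 0.2]]
```

The block is upright and centred (x 28, y −1, within 1°). On to the knob.

Emit:
apply_moves(
  increments=[
    [-0.1, 0.0067, 0.0362, 0, 0, 0, 0],
    [-0.1, 0.0067, 0.0362, 0, 0, 0, 0],
    [-0.1, 0.0067, 0.0362, 0, 0, 0, 0],
    [-0.1, 0.0067, 0.0362, 0, 0, 0, 0],
    [-0.1, 0, 0, -0.03, 0, 0, 0],
  ],
)

```text
time_s: 6.3
ee_pos: [556.7, 166.6, 141.8]
ee_rot: [179.8, 0.9, -167.2]
force: [1.5, 0.1, 0.1]
gripper_width: 41.0
gripper_force: 0.0
```

Run:
```python
import cv2,numpy as np
from workcell import status,cams
a=cams.grab_frame('top')['color'][:,:,::-1][165:265,195:285]
b=cams.grab_frame('scene')['color'][:,:,::-1][180:280,350:440]
cv2.imwrite('pics/k1.png',np.hstack([cv2.resize(i,(400,444),interpolation=cv2.INTER_CUBIC) for i in (a,b)]));print(status.state()['ee_pos'])
```

```text
[548.8471753  160.50980891 133.36882998]
```

View pics/k1.png

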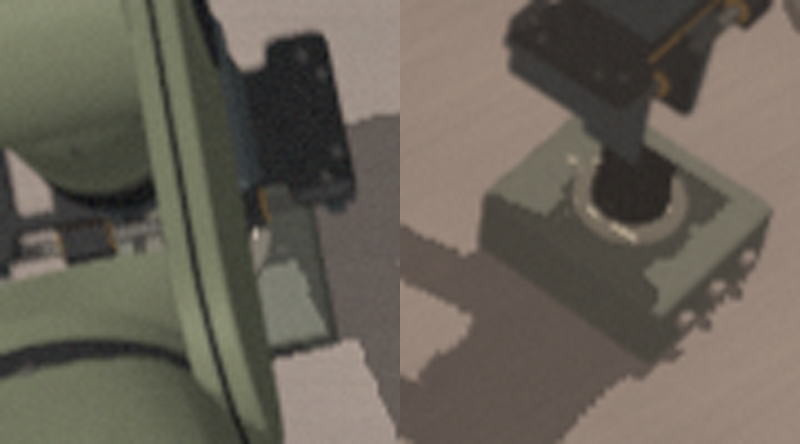

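The open fingers straddle the knob at about (630,165) on the right. I'll descend and grip.

Emit:
apply_moves(
  increments=[
    [-0.1, 0, 0, 0, 0, 0, 0],
    [-0.1, 0, 0, -0.02, 0, 0, 0],
    [-0.1, 0, 0, -0.02, 0, 0, 0],
    [-0.1, 0, 0, -0.016, 0, 0, 0],
    [-0.1, 0, 0, 0, 0, 0, 0],
  ],
)

```text
time_s: 6.82
ee_pos: [550.0, 158.7, 79.4]
ee_rot: [-180.0, -0.3, -167.5]
force: [0.4, -0.4, -0.4]
gripper_width: 41.2
gripper_force: 0.0
```

Emit:
apply_moves(
  increments=[
    [-0.35, 0, 0, 0, 0, 0, 0],
    [-0.45, 0, 0, 0, 0, 0, 0],
    [-0.55, 0, 0, 0, 0, 0, 0],
    [-0.6, 0, 0, 0, 0, 0, 0],
    [-0.6, 0, 0, 0, 0, 0, 0],
  ],
  newtons=15,
)

```text
time_s: 7.23
ee_pos: [551.7, 165.0, 82.7]
ee_rot: [179.5, 0.2, -167.6]
force: [-3.6, 14.1, 0.6]
gripper_width: 18.3
gripper_force: 7.3
```

Emit:
apply_moves(
  increments=[
    [-1, 0, 0, 0, 0, 0, 0],
    [-1, 0, 0, 0, 0, 0, 0],
    [-1, 0, 0, 0, 0, 0, 0],
  ],
  newtons=15,
)

```text
time_s: 7.48
ee_pos: [551.3, 167.0, 82.8]
ee_rot: [179.3, 0.2, -167.6]
force: [-4.9, 20.5, 1.0]
gripper_width: 13.9
gripper_force: 15.0
```

Emit:
apply_moves(
  increments=[
    [-1, -0.0008, 0.004, 0, 0, 0, 0],
    [-1, -0.0008, 0.004, 0, 0, 0, 0],
    [-1, 0, 0, 0, 0, 0, 0],
    [-1, 0, 0, 0, 0, 0, 0],
  ],
)

```text
time_s: 7.82
ee_pos: [551.1, 167.7, 82.7]
ee_rot: [-179.9, 0.2, -167.4]
force: [0.1, -4.4, 5.3]
gripper_width: 14.1
gripper_force: 15.0
```

Emit:
apply_moves(
  increments=[
    [-1, 0, 0, 0, 0, 0, -6],
    [-1, 0, 0, 0, 0, 0, -6],
    [-1, 0, 0, 0, 0, 0, -6],
    [-1, 0, 0, 0, 0, 0, -6],
    [-1, 0, 0, 0, 0, 0, -6],
  ],
  newtons=30,
)

```text
time_s: 8.23
ee_pos: [551.2, 168.3, 82.7]
ee_rot: [179.9, 0.2, 162.3]
force: [0.8, -1.0, 5.3]
gripper_width: 13.9
gripper_force: 30.0
```

Emit:
apply_moves(
  increments=[
    [-1, 0, 0, 0, 0, 0, -6],
    [-1, 0, 0, 0, 0, 0, -6],
    [-1, 0, 0, 0, 0, 0, -6],
    [-1, 0, 0, 0, 0, 0, -6],
    [-1, 0, 0, 0, 0, 0, 0],
  ],
)

```text
time_s: 8.65
ee_pos: [551.5, 168.9, 82.7]
ee_rot: [179.8, 0.1, 138.5]
force: [0.3, -0.1, 5.9]
gripper_width: 14.1
gripper_force: 30.0
```

Run:
```python
from workcell import status
s=status.state();print(s['ee_rot'],s['torque'],s['force'],s['qpos'])
```

```text
[1.79812501e+02 1.35310682e-01 1.38533486e+02] [-0.21851525 -0.00415955  0.10664777] [ 0.270038   -0.13103766  5.85023879] [ 1.58889417e+01  2.56389214e+01  1.01063152e+02 -1.60055072e-02
  5.30670577e+01 -3.26351739e+01]
```

Emit:
apply_moves(
  increments=[
    [-1, 0, 0, 0, 0, 0, -3],
    [-1, 0, 0, 0, 0, 0, -2],
    [-1, 0, 0, 0, 0, 0, 0],
  ],
)

```text
time_s: 8.9
ee_pos: [551.6, 169.0, 82.8]
ee_rot: [179.8, 0.1, 133.7]
force: [0.4, -0.5, 6.0]
gripper_width: 13.6
gripper_force: 30.0
```

Run:
```python
from workcell import status
s=status.state();print(s['ee_rot'],s['torque'],s['force'])
```

```text
[1.79790837e+02 1.24480911e-01 1.33722612e+02] [-0.21329549 -0.06524042  0.11477737] [ 0.39152338 -0.52308426  5.99322396]
```

Emit:
apply_moves(
  increments=[
    [-1, 0, 0, 0, 0, 0, -2],
    [-1, 0, 0, 0, 0, 0, -2],
    [-1, 0, 0, 0, 0, 0, 0],
    [-1, 0, 0, 0, 0, 0, 0],
  ],
)

```text
time_s: 9.23
ee_pos: [551.6, 169.1, 82.7]
ee_rot: [179.8, 0.1, 130.0]
force: [0.0, 0.8, 6.0]
gripper_width: 14.3
gripper_force: 30.5
```

Run:
```python
from workcell import status
s=status.state();print(s['ee_rot'],s['torque'],s['force'])
```

```text
[1.79793122e+02 1.42759807e-01 1.29986121e+02] [ 0.05309145 -0.02405294  1.06672944] [0.00697989 0.80779123 6.03152712]
```

Torque has jumped to 1.07 N m, so the knob is at its stop. I'll hold, release, then lift.

Emit:
apply_moves(
  increments=[
    [-1, 0, 0, 0, 0, 0, 0],
    [-1, 0, 0, 0, 0, 0, 0],
    [-1, 0, 0, 0, 0, 0, 0],
    [-1, 0, 0, 0, 0, 0, 0],
    [-1, 0, 0, 0, 0, 0, 0],
  ],
)

```text
time_s: 9.65
ee_pos: [551.6, 169.1, 82.7]
ee_rot: [179.8, 0.1, 130.0]
force: [0.4, 0.4, 6.4]
gripper_width: 14.7
gripper_force: 30.5
```

Emit:
apply_moves(
  increments=[
    [1, 0, 0, 0, 0, 0, 0],
    [1, 0, 0, 0, 0, 0, 0],
    [1, 0, 0, 0, 0, 0, 0],
    [1, 0, 0, 0, 0, 0, 0],
    [1, 0, 0, 0, 0, 0, 0],
  ],
)

```text
time_s: 10.07
ee_pos: [549.6, 168.6, 80.6]
ee_rot: [-179.9, -0.0, 129.6]
force: [-1.0, 0.3, -0.5]
gripper_width: 45.1
gripper_force: 0.1
```

Emit:
apply_moves(
  increments=[
    [1, 0, 0, 0, 0, 0, 0],
    [1, 0, 0, 0, 0, 0, 0],
    [1, 0, 0, 0, 0, 0, 0],
    [1, 0, 0, 0.04, 0, 0, 0],
    [1, 0, 0, 0.04, 0, 0, 0],
  ],
)

```text
time_s: 10.48
ee_pos: [548.2, 168.0, 159.4]
ee_rot: [-179.6, -0.1, 129.6]
force: [1.2, 0.0, 0.6]
gripper_width: 78.0
gripper_force: 0.0
```

Emit:
apply_moves(
  increments=[
    [1, -0.02, 0, 0.03, 0, 0, 0],
    [1, -0.04, 0, 0, 0, 0, 0],
    [1, -0.04, 0, 0, 0, 0, 0],
    [1, -0.04, 0, 0, 0, 0, 0],
    [1, 0, 0, 0, 0, 0, 0],
  ],
)

```text
time_s: 10.9
ee_pos: [401.9, 167.1, 190.1]
ee_rot: [-179.6, -0.2, 129.7]
force: [-0.3, -0.7, -0.3]
gripper_width: 91.0
gripper_force: 0.0
```

Run:
```python
import cv2,numpy as np
from workcell import status,cams
a=cams.grab_frame('top')['color'][:,:,::-1][150:290,200:430]
b=cams.grab_frame('scene')['color'][:,:,::-1][190:370,220:440]
cv2.imwrite('pics/z1.png',np.hstack([cv2.resize(i,None,fx=1.75,fy=1.75,interpolation=cv2.INTER_CUBIC) if 0 else cv2.resize(i,(400,330),interpolation=cv2.INTER_CUBIC) for i in (a,b)]));print(status.state()['ee_pos'])
```

```text
[409.0419237  168.57918552 191.38456776]
```

View pics/z1.png

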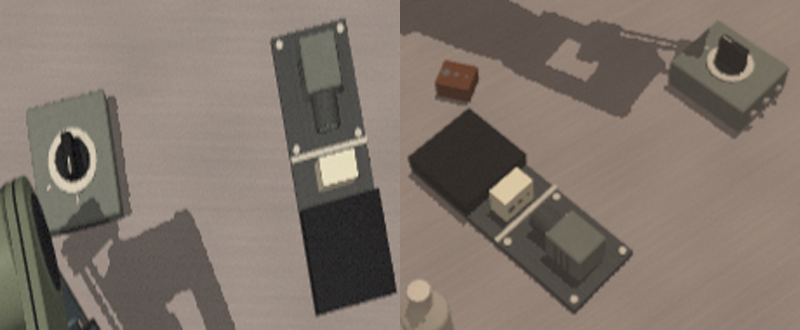

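The block stands before the lens at (512,195), and the knob is back home pointing at its tick at (72,155). The arm is clear of everything, so I'm handing in.

```bash
python3 -c "
from workcell import env
print(env.job_done())"
```

```text
the job is handed in; nothing more can be done
None
```

I handed the job in at about 11 s of the 54 s allowed (no verdict came back): the block stands upright on the lower bed with its dimpled face to the lens, and the knob was turned to its stop, held about 0.4 s and sprang back home.

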